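Put the geology specimens away and lock the chest

TASK

Put every geology specimen that lies out on the bench - the whole geodes, the cut half geodes and the oblong ore block, however many there are today - into the open wooden chest, each lying on its floor, not stacked or stood on end, the half geodes cut face up. Then close the lid fully, turn the wing knob clockwise to its stop so that its tongue swings under the chest's front frame edge, and after that push the slide lock towards the knob to its end stop so that its fork holds the knob. Leave the dark cone-shaped stone and the other things on the bench where they are.

Things in the scene. Friction and masses are not known exactly. Their poses are not given: they have to be found in the camera images.
- chest: Fixed open wooden chest, outside 186 (x) by 270 (y) by 74 mm high without lid; origin: centre of its underside, z up; front looks along its -x (to the robot), +y is the robot's left. Walls 8 mm; inner floor at z = 12 mm; inside 170 by 254 mm, centred. Along the front a steel frame lip, 6 mm thick, top at z = 74 mm, juts 12 mm inwards (inner edge at x = -73 mm).
- lid (a joint): Lid 186 (x) by 270 (y) by 8 mm on a hinge along the chest's back top edge (chest x = +93, z = 74 mm, axis along y). 0 = closed, flat on the frame, its top face at chest z = 82 mm; 1.57 upright; 1.9 stop, leaning back. Starts at 1.65 to 1.85. Friction (0.5 N m) holds it where it is left; pushing it near its free edge takes 3 to 5 N.
- lid_front_edge (a point): Point on the lid: middle of its free edge, on the outer (upper when closed) face, 186 mm from the hinge axis. Lid closed: chest x = -93, y = 0, z = 82 mm. Near this edge the outer face carries the wing knob in the middle and the slide lock on the +y side; the -y third is bare and can be pushed on.
- wing (a joint): Wing knob: angle turned clockwise seen from outside/above; starts at 0 to 0.3, stop at 1.57; friction 0.05 N m. At 0 its blade lies along chest x and the hidden tongue under the lid points to -y; at 1.57 the blade lies along y and the tongue points forward, under the frame lip. Turned beyond 0.45 with the lid up, the tongue lands on the lip and the lid cannot close.
- wing_grip (a point): Point on the wing knob's axis, 20 mm above the lid's outer face, 144 mm from the hinge (lid closed: chest x = -51, y = 0 mm, upright axis). Steel blade 48 mm long, 10 mm thick, standing from 3 to 30 mm above the lid's face. The tongue reaches 32 mm from the axis, 11 to 16 mm below the lid's underside.
- slide (a joint): Slide lock on the lid: distance slid along the chest's -y, towards the knob; starts at 0 to 0.012, end stop at 0.050 m; friction 2 N. Two fork prongs (gap 24 mm, 3 to 11 mm above the lid's face) reach 54 mm ahead of the grip's centre; at the end stop they straddle the knob's blade; if the knob is not turned nearly to its stop they run into the blade.
- slide_grip (a point): Point in the slide lock's black grip, on its centre, 25 mm above the lid's outer face. Grip 20 (chest x) by 14 (chest y) mm, standing from 11 to 38 mm above the lid's face on a base plate 34 by 36 mm with its top at 11 mm. Lid closed: chest x = -51 mm, y = +98 mm minus the slid distance.
- geode1: Whole geode: rough, light grey-brown round stone, 46 mm in diameter (steepest and widest from 15 to 26 mm up), 40 mm high with a flat underside, 90 g. Origin: its centre, 20 mm above its flat underside, z up as it starts. It can tip over if knocked; any way up will do. May be absent.
- geode2: Whole geode: as geode1 in size, darker brown. Origin: its centre, 20 mm above its flat underside, z up as it starts. May be absent.
- half1: Half geode: a bowl-shaped half stone, cut face with white crystals upwards, 50 mm in diameter (upright sides from 13 to 28 mm up), 28 mm high, flat underside, 60 g. Its origin is the centre of its flat underside, z up. May be absent.
- half2: Half geode: as half1 in size, lighter. Its origin is the centre of its flat underside, z up. May be absent.
- ore: Ore block: grey metallic oblong block, 54 (its x) by 34 (its y) by 34 mm high, 140 g. Origin: its centre (17 mm up as it lies), z up. May be absent.
- dark_stone: Bystander, not to be put away: dark grey cone-shaped stone, 48 mm across at the foot, 43 mm high. Its origin is the centre of its flat underside, z up.
- cup: Bystander: clear plastic cup, 68 mm across, 75 mm high. Its origin is the centre of its flat underside, z up.
- streak_plate: Bystander: white ceramic plate 70 by 50 by 8 mm. Its origin is the centre of its flat underside, z up.
- loupe: Bystander: hand lens with a grey ring and dark handle, ring 44 mm across and 14 mm high at the origin, handle reaching 69 mm along its own +x. Origin: centre of the ring's underside.
- film_tin: Bystander: round aluminium tin, 56 mm across, 45 mm high. Its origin is the centre of its flat underside, z up.
Mind the look-alikes: they are no part of the job. What is shaped like the geode2 but green or pink is not meant.

How it is judged:
On the way, in this order (a step that is already met when the one before it is completed fails the run):
1. every specimen rests on the floor of the open chest (x of geode1 in the frame of chest between -0.085 and 0.085 m and y of geode1 in the frame of chest between -0.127 and 0.127 m and z of geode1 in the frame of chest between 0.025 and 0.038 m and linear speed of each of geode1, geode2, half1, half2, ore below 0.03 m/s and x of geode2 in the frame of chest between -0.085 and 0.085 m and y of geode2 in the frame of chest between -0.127 and 0.127 m and z of geode2 in the frame of chest between 0.025 and 0.038 m and x of half1 in the frame of chest between -0.085 and 0.085 m and y of half1 in the frame of chest between -0.127 and 0.127 m and z of half1 in the frame of chest between 0.005 and 0.022 m and angle between each of half1, half2's own z axis and vertical below 0.5 rad and x of half2 in the frame of chest between -0.085 and 0.085 m and y of half2 in the frame of chest between -0.127 and 0.127 m and z of half2 in the frame of chest between 0.005 and 0.022 m and x of ore in the frame of chest between -0.085 and 0.085 m and y of ore in the frame of chest between -0.127 and 0.127 m and z of ore in the frame of chest between 0.024 and 0.034 m and value of joint lid above 1 rad), for 0.2 s.
2. the lid is closed over them, the knob not yet turned (value of joint lid below 0.03 rad and value of joint wing below 0.8 rad), for 0.2 s.
3. the wing knob is turned so that its tongue is under the frame edge (value of joint lid below 0.03 rad and value of joint wing above 1.35 rad and value of joint slide below 0.04 m), for 0.2 s.
4. the slide lock is pushed to its end stop (value of joint lid below 0.03 rad and value of joint wing above 1.35 rad and value of joint slide above 0.045 m), for 0.2 s.
At the end, for the whole second after the job is handed in: Every specimen present lies inside the chest on its inner floor (within 5 to 10 mm in height), half geodes tipped less than 0.5 rad; lid closed to within 0.03 rad; wing knob turned past 1.35 rad; slide lock past 45 mm of its 50 mm; everything at rest (all of step 4 and x of geode1 in the frame of chest between -0.085 and 0.085 m and y of geode1 in the frame of chest between -0.127 and 0.127 m and z of geode1 in the frame of chest between 0.025 and 0.038 m and linear speed of each of geode1, geode2, half1, half2, ore below 0.03 m/s and x of geode2 in the frame of chest between -0.085 and 0.085 m and y of geode2 in the frame of chest between -0.127 and 0.127 m and z of geode2 in the frame of chest between 0.025 and 0.038 m and x of half1 in the frame of chest between -0.085 and 0.085 m and y of half1 in the frame of chest between -0.127 and 0.127 m and z of half1 in the frame of chest between 0.005 and 0.022 m and angle between each of half1, half2's own z axis and vertical below 0.5 rad and x of half2 in the frame of chest between -0.085 and 0.085 m and y of half2 in the frame of chest between -0.127 and 0.127 m and z of half2 in the frame of chest between 0.005 and 0.022 m and x of ore in the frame of chest between -0.085 and 0.085 m and y of ore in the frame of chest between -0.127 and 0.127 m and z of ore in the frame of chest between 0.024 and 0.034 m and velocity of joint lid below 0.05 rad/s); the robot touches nothing.
It fails at once if a bystander is shifted by more than 5 cm or knocked over (distance of any of dark_stone, cup, streak_plate, loupe, film_tin from where it was at the start of the episode above 0.05 m or angle between any of dark_stone, cup, streak_plate, loupe, film_tin's own z axis and vertical above 0.7 rad).
Of geode1, geode2, half1, half2, ore only 3 to 5 are there at a start; the rules pass over those that are not, and their reading is None.
At some moment in a run one of geode1, geode2, half1, half2, ore may be knocked a few centimetres aside while the robot is not near it.
It also fails if it takes over 210 s, if anything falls off the work surface, if the arm or the gripper's body presses on something with over 40 N, if the wrist force passes 120 N, or if a joint passes its speed limit or range.

ROBOT

A 6-joint arm with a two-finger parallel gripper is mounted at the origin on the work surface. World frame = base frame: x ahead of the robot, y to its left, z up, the work surface at z = 0. Lengths are in m, angles in rad, forces in N, time in s.
With the tool pointing down it reaches from about 0.275 to 0.75 m from the base axis. Payload 10.2 kg.
Tool frame: the origin (TCP) lies at the very end of the fingers, on their centre line; the grasp point (between the pads) lies 19 mm behind it; z points along the fingers, y is the line along which they close (so a half turn about z gives the same grasp; the last joint's range is limited). The gripper opens to 85 mm and grips with 20 to 120 N. Pads are 22 mm wide; open, the fingers measure 114 mm over their backs; the gripper's body (76 mm by 85 mm) begins 54 mm behind the grasp point. The pads swing forward as they close: fully open they stand 13 mm farther back than shut.
Start: joints at [1.107, 0.313, 1.498, -0, 1.331, -0.223], TCP at [0.125, 0.51, 0.231] pointing down, gripper open.
Joint ranges: [-2.94, 2.94], [-0.97, 2.17], [0.19, 2.56], [-1.23, 4.37], [0.02, 3.11], [-2.88, 2.88]. Speed limits (rad/s): [2.39, 2.39, 3.01, 3.14, 3.14, 3.14].

INTERFACE

Orientations are given as a 3x3 rotation matrix whose columns are the frame's x, y, z axes.
In Python, from rig import telemetry, viewer, ticket, spotter gives the robot as it stands. The module is installed in compiled form; this text tells all that it offers.
- The arm moves only by the tool servo_tool, never from a script. Its argument "moves" is a list of rows, each an object of numbers: "wx", "wy", "wz": the turn, a rotation vector about the world's x, y, z in degrees; "dx", "dy", "dz": the shift along the world's x, y, z in cm; "gripper": the closure, from 0 (fully open) to 1 (shut). A call has 1 to 10 rows; each row is the pose to reach, as a shift and turn from the pose commanded when the call began; what a row does not reach only later rows make up. A row lasts 1/12 s, in which the tool goes at most 41.7 mm and 7.16 degrees, less where a joint would pass 70% of its speed; a pose out of reach is approached as far as the arm can. A call with a gripper value outside its range is refused whole. The fingers move at their own pace and stop on an object; "force" is the grip in N (left out, the last holds). Time passes only in rows, so rows that repeat a pose let the fingers close. It gives the time, the measured TCP pose, the force, the opening and the grip force at its end, in the units of the state.
- telemetry.observe(): the state, without advancing time (a new reading comes with each control period).
- viewer.camera(name): name is "scene" or "top" or "wrist"; returns a dict with "img" (400x640x3 uint8, blue, green, red), "depth" (400x640 float32, m along the optical axis (not along the pixel's ray), 0 where there is no reading), "intrinsics" (3x3 intrinsics, pixels), "k1" (the pictures are not rectified: a ray, as slopes to the right and down, at radius r is drawn at 1 + k1 r^2 times it, then the intrinsics apply), "eye" and "attitude" of the camera in the world. Camera axes: x right, y down, z forward; pixel columns grow to the right and rows downward; lengths in m; the calibration is good to about 2 mm. A picture is of the moment at which its call begins.
- ticket.finish_job(): hands the job in; it is judged then, once.
Trained networks look in a picture, given as the dict that the camera call returned (one of the last four; its "shot" number tells which), for a name from the list of things; names that differ only in an ending like _2 or _b are one class to them, and where a whole thing is asked for, a point or a joint stands for the part that bears it (a point fixed in the world has none). Each returns a list of dicts, best first, with "p" (0 to 1); they miss things now and then, are a little off and sometimes report something else, mostly with a low value. They report only what shows in the picture. A call takes as long as a camera call. They do not tell look-alikes from the thing itself.
- spotter.recognise(picture, name): "extent" ([left, top, right, bottom] in pixels, round what is visible of it).
- spotter.tip_of(picture, name): "pixel" ([row, column] in pixels: a listed point, or the origin of a listed thing).
The state is a dict: "t": time; "joints": joint angles; "qd": joint speeds; "joint_torque": joint torques, N m; "tcp_pos": TCP position; "tcp_rot": TCP orientation; "ft_force": force on the tool from outside, world axes, zero at the start; "torque": the same for the moment, N m; "gripper_width": opening from 0.0 (shut) to 1.0 (fully open); "grasp_force": force on a finger pad.
Only numpy, scipy, OpenCV 4.12 (cv2) and the standard library are available. Lean on these libraries where they do the work, as an engineer would, in place of code of your own. Each camera call takes 0.05 s, during which the arm holds its last target. There are 200 camera calls.

## Working session

There is one attempt and no reset: what is moved stays moved. The work goes in short steps, Python scripts to look and compute and a tool call to move; the robot and the scene stay as the last step left them, time stands still between calls to the robot, and variables do not carry over. Pictures are saved under pics/ and viewed, at most 14 in all, crops included, and the job is handed in when it is done.

Besides the shell and the picture viewer there is one more tool, called after "Emit:" as name(argument=value, ...) on one line, values as JSON. servo_tool: Moves the arm, as the interface text tells. Its arguments: {"type":"object","properties":{"moves":{"type":"array"},"force":{"type":"number"}},"required":["moves"]}

```bash
mkdir -p pics
cat > h.py <<'E'
import numpy as np, cv2
from rig import telemetry, viewer, ticket, spotter
def ray(c,r,col):
    K=c["intrinsics"];k=c["k1"]
    x=(col-K[0,2])/K[0,0];y=(r-K[1,2])/K[1,1]
    rd=np.hypot(x,y);u=rd
    for _ in range(20): u=rd/(1+k*u*u)
    s=u/rd if rd>0 else 1
    return np.array([x*s,y*s,1])
def pt(c,r,col,d=None):
    r0,c0=int(round(r)),int(round(col))
    if d is None:
        w=c["depth"][max(r0-1,0):r0+2,max(c0-1,0):c0+2];w=w[w>0];d=np.median(w) if len(w) else np.nan
    return np.array(c["eye"])+np.array(c["attitude"])@(ray(c,r,col)*d)
def onz(c,r,col,z):
    v=np.array(c["attitude"])@ray(c,r,col);e=np.array(c["eye"]);return e+v*(z-e[2])/v[2]
def cloud(c):
    rr,cc=np.mgrid[0:400,0:640];K=c["intrinsics"];k=c["k1"]
    x=(cc-K[0,2])/K[0,0];y=(rr-K[1,2])/K[1,1];rd=np.hypot(x,y);u=rd.copy()
    for _ in range(20): u=rd/(1+k*u*u)
    s=np.where(rd>0,u/np.maximum(rd,1e-9),1)
    P=np.stack([x*s,y*s,np.ones_like(x)],-1)*c["depth"][...,None]
    return P@np.array(c["attitude"]).T+np.array(c["eye"])
E
cat > a.py <<'E'
from h import *
for n in ("scene","top"):
    c=viewer.camera(n);cv2.imwrite(f"pics/{n}0.png",c["img"])
    print(n,np.round(c["eye"],3))
    for t in ["chest","lid","geode1","geode2","half1","half2","ore","dark_stone","cup","streak_plate","loupe","film_tin","lid_front_edge","wing_grip","slide_grip"]:
        o=spotter.tip_of(c,t)
        print(t,[(round(d["p"],2),[int(v) for v in d["pixel"]],np.round(pt(c,*d["pixel"]),3).tolist()) for d in o[:3]])
E
python3 a.py
```

```text
scene [ 1.278 -0.35   1.127]
chest [(0.72, [205, 321], [0.724, -0.059, 0.248])]Traceback (most recent call last):
  File "a.py", line 6, in <module>
    o=spotter.tip_of(c,t)
ValueError: it knows: chest, cup, dark_stone, film_tin, geode, half, lid_front_edge, loupe, ore, slide_grip, streak_plate, wing_grip
```

```bash
sed -i 's/"lid","geode1","geode2","half1","half2"/"geode","half"/; s/o\[:3\]/o[:5]/' a.py; python3 a.py
```

```text
scene [ 1.278 -0.35   1.127]
chest [(0.85, [207, 323], [0.72, -0.051, 0.227])]
geode [(0.74, [242, 236], [0.607, -0.291, 0.037]), (0.73, [233, 273], [0.624, -0.176, 0.038]), (0.48, [224, 214], [0.514, -0.336, 0.038])]
half [(0.48, [158, 400], [0.512, 0.378, 0.023]), (0.38, [182, 379], [0.707, 0.138, 0.225])]
ore [(0.6, [150, 367], [0.436, 0.278, 0.036])]
dark_stone [(0.55, [189, 377], [0.712, 0.131, 0.203]), (0.48, [223, 182], [0.455, -0.431, 0.019])]
cup [(0.86, [192, 429], [0.695, 0.38, 0.03])]
streak_plate [(0.64, [274, 198], [0.66, -0.433, 0.028]), (0.61, [217, 412], [0.749, 0.279, 0.009])]
loupe [(0.73, [271, 262], [0.717, -0.25, 0.004])]
film_tin [(0.86, [271, 197], [0.658, -0.43, 0.044])]
lid_front_edge [(0.88, [187, 354], [0.711, 0.047, 0.255])]
wing_grip [(0.63, [203, 354], [0.729, 0.044, 0.202])]
slide_grip [(0.59, [190, 378], [0.717, 0.132, 0.204])]
top [ 0.498 -0.007  1.127]
chest [(0.86, [193, 310], [0.57, 0.028, 0.013])]
geode [(0.76, [176, 386], [0.613, -0.18, 0.041]), (0.6, [217, 446], [0.503, -0.341, 0.04]), (0.54, [183, 426], [0.593, -0.289, 0.039])]
half [(0.75, [219, 178], [0.495, 0.386, 0.03]), (0.73, [199, 234], [0.551, 0.235, 0.028])]
ore [(0.56, [245, 212], [0.425, 0.293, 0.033])]
dark_stone [(0.69, [240, 473], [0.439, -0.417, 0.023])]
cup [(0.84, [154, 179], [0.667, 0.375, 0.07])]
streak_plate [(0.74, [129, 222], [0.749, 0.275, 0.009])]
loupe [(0.73, [194, 231], [0.564, 0.243, 0.03]), (0.72, [141, 407], [0.716, -0.244, 0.007])]
film_tin [(0.82, [170, 472], [0.629, -0.41, 0.045]), (0.28, [155, 182], [0.667, 0.372, 0.054])]
lid_front_edge [(0.82, [119, 302], [0.726, 0.041, 0.218])]
wing_grip [(0.48, [121, 300], [0.718, 0.044, 0.234])]
slide_grip [(0.64, [125, 257], [0.711, 0.142, 0.219])]
```

View pics/scene0.png

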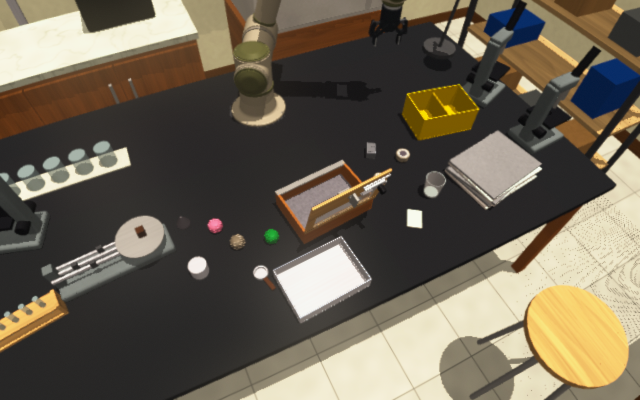

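View pics/top0.png

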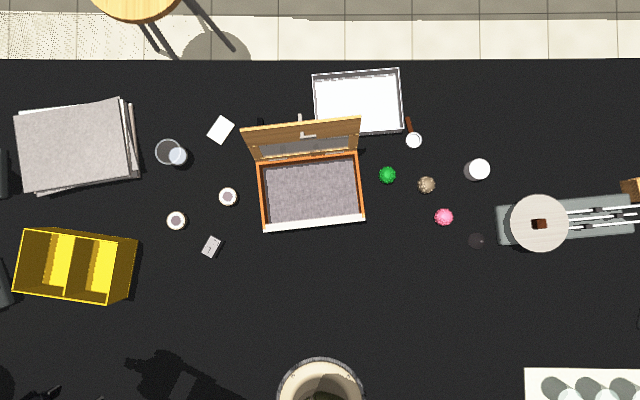

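The scene shows pink, brown and green round stones (only the brown one, top px (183,426), counts), two halves at (199,228) and (219,176), and the ore at (245,212). The dark stone is at (240,477), and the lid stands open.

```bash
cat > b.py <<'E'
from h import *
c=viewer.camera("top");P=cloud(c)
for n,z0,(r,q) in [("geode",.022,(183,426)),("half",.02,(219,176)),("half",.02,(197,228)),("ore",.025,(246,212)),("green",.02,(176,387)),("pink",.02,(217,444)),("cup",.03,(154,173)),("dark",.01,(240,476)),("loupe",.006,(141,413)),("plate",.004,(129,221))]:
    m=np.zeros((400,640),bool);m[r-22:r+22,q-22:q+22]=1
    m&=(P[...,2]>z0)&(P[...,2]<.09)
    k,l=cv2.connectedComponents(m.astype(np.uint8))
    rr,cc=np.nonzero(l);d=np.argmin((rr-r)**2+(cc-q)**2);m=l==l[rr[d],cc[d]]
    p=P[m];a=cv2.minAreaRect((p[:,:2]*1000).astype(np.float32))
    print(n,len(p),"rect",np.round(a[0],0),np.round(a[1],0),round(a[2],1),"ztop",p[:,2].max().round(3))
m=(P[...,2]>.066)&(P[...,2]<.08)&(P[...,0]<.7)&(abs(P[...,1]-.03)<.2)
p=P[m];print(len(p));a=cv2.minAreaRect((p[:,:2]*1000).astype(np.float32));print(a,np.round(cv2.boxPoints(a)))
mm=np.zeros((400,640),bool);mm[140:235,235:375]=1
q=p[(p[:,0]<.52)];
# front edge
lo=[]
for y in np.arange(-.08,.13,.02):
    s=p[abs(p[:,1]-y)<.01]
    if len(s): lo.append((y,s[:,0].min().round(4)))
print(lo)
for zz in (.01,.02,.1,.2,.24):
  s=P[(abs(P[...,2]-zz)<.004)&mm];print(zz,len(s),s.min(0).round(3) if len(s) else '',s.max(0).round(3) if len(s) else '')
print(telemetry.observe()["t"])
E
python3 b.py
```

```text
geode 228 rect [ 592. -288.] [46. 43.] 47.2 ztop 0.046
half 279 rect [494. 394.] [48. 48.] 29.7 ztop 0.037
half 262 rect [559. 255.] [47. 47.] 0.9 ztop 0.036
ore 264 rect [423. 296.] [34. 53.] 61.3 ztop 0.041
green 227 rect [ 619. -183.] [45. 44.] 88.1 ztop 0.045
pink 237 rect [ 504. -335.] [45. 44.] 89.6 ztop 0.046
cup 403 rect [675. 402.] [67. 66.] 35.5 ztop 0.08
dark 177 rect [ 440. -430.] [37. 42.] 82.7 ztop 0.049
loupe 4 rect [ 716. -267.] [5. 6.] 26.4 ztop 0.007
plate 436 rect [748. 281.] [58. 71.] 56.3 ztop 0.015
1713
((352.3629455566406, 1.4913482666015625), (632.8782958984375, 269.8458251953125), 6.822883605957031) [[  22.   98.]
 [  54. -170.]
 [ 683.  -95.]
 [ 651.  173.]]
[(np.float64(-0.08), np.float64(0.4898)), (np.float64(-0.06), np.float64(0.0406)), (np.float64(-0.039999999999999994), np.float64(0.0483)), (np.float64(-0.01999999999999999), np.float64(0.0607)), (np.float64(1.3877787807814457e-17), np.float64(0.0665)), (np.float64(0.020000000000000018), np.float64(0.0611)), (np.float64(0.04000000000000002), np.float64(0.0484)), (np.float64(0.06000000000000001), np.float64(0.0388)), (np.float64(0.08000000000000003), np.float64(0.4713)), (np.float64(0.10000000000000005), np.float64(0.4686)), (np.float64(0.12000000000000004), np.float64(0.466))]
0.01 3475 [ 0.456 -0.147  0.006] [0.669 0.239 0.014]
0.02 483 [ 0.492 -0.107  0.016] [0.67  0.235 0.023]
0.1 133 [ 0.654 -0.095  0.096] [0.686 0.17  0.104]
0.2 36 [0.675 0.115 0.196] [0.682 0.175 0.204]
0.24 0  
1.45
```

```bash
cat > c.py <<'E'
from h import *
c=viewer.camera("top");P=cloud(c)
m=(P[...,2]>.066)&(P[...,2]<.082)&(P[...,0]<.7)&(P[...,0]>.4)&(abs(P[...,1]-.03)<.2)
k,l,s,_=cv2.connectedComponentsWithStats(m.astype(np.uint8));m=l==1+np.argmax(s[1:,4])
p=P[m];a=cv2.minAreaRect((p[:,:2]*1000).astype(np.float32));print(len(p),a,np.round(cv2.boxPoints(a)).tolist())
yaw=np.radians(a[2] if a[2]<45 else a[2]-90);X=np.array([np.cos(yaw),np.sin(yaw)]);Y=np.array([-X[1],X[0]])
print("yaw",np.degrees(yaw)); u=p[:,:2]@X;v=p[:,:2]@Y
print(np.percentile(u,[0,1,99,100]),np.percentile(v,[0,.5,99.5,100]))
u0=np.percentile(u,.5)+.093;v0=(v.min()+v.max())/2
print("centre",u0*X+v0*Y)
q=P.reshape(-1,3);qu=q[:,:2]@X-u0;qv=q[:,:2]@Y-v0
s=q[(q[:,2]>.14)&(abs(qv)<.14)&(qu>.05)&(qu<.2)&(q[:,2]<.3)];print("lid pts",len(s),s[:,2].max(),(s[:,:2]@X-u0).min(),(s[:,:2]@X-u0).max())
o=telemetry.observe();print(o["tcp_pos"],np.round(o["tcp_rot"],3),o["ft_force"],o["t"])
E
python3 c.py
```

```text
1659 ((572.5361938476562, 27.701797485351562), (189.2036590576172, 270.0030822753906), 6.706619739532471) [[463.0, 151.0], [494.0, -117.0], [682.0, -95.0], [651.0, 173.0]]
yaw 6.706619739532471
[0.47725176 0.47763527 0.66508673 0.66645544] [-0.17435323 -0.1737885   0.09520748  0.09564986]
centre [0.57112587 0.02753595]
lid pts 2921 0.2610321458478838 0.10729569374784564 0.17112054881074235
[0.12521345 0.50985107 0.23129899] [[-0.971  0.238 -0.   ]
 [ 0.238  0.971 -0.   ]
 [ 0.    -0.    -1.   ]] [-0.25726879  0.80215273 -0.66154267] 1.5
```

Emit:
servo_tool(moves=[{"dx":36.9,"dy":-11.6,"dz":-8,"wz":-69.5,"gripper":0},{"dx":36.9,"dy":-11.6,"dz":-8,"wz":-69.5},{"dx":36.9,"dy":-11.6,"dz":-8,"wz":-69.5},{"dx":36.9,"dy":-11.6,"dz":-8,"wz":-69.5},{"dx":36.9,"dy":-11.6,"dz":-8,"wz":-69.5},{"dx":36.9,"dy":-11.6,"dz":-8,"wz":-69.5},{"dx":36.9,"dy":-11.6,"dz":-8,"wz":-69.5},{"dx":36.9,"dy":-11.6,"dz":-8,"wz":-69.5},{"dx":36.9,"dy":-11.6,"dz":-8,"wz":-69.5},{"dx":36.9,"dy":-11.6,"dz":-8,"wz":-69.5}], force=40)

```text
$.moves[0]: bad value
```

```bash
cat > w.py <<'E'
import sys
from h import *
c=viewer.camera("wrist");P=cloud(c);o=telemetry.observe()
cv2.imwrite(f"pics/w{o['t']:.2f}.png",c["img"])
print("tcp",np.round(o["tcp_pos"],4),"yaw(y)",np.degrees(np.arctan2(o["tcp_rot"][1][1],o["tcp_rot"][0][1])).round(1),"w",round(o["gripper_width"],3),"t",o["t"],"file",f"w{o['t']:.2f}")
zl=float(sys.argv[1]);zh=float(sys.argv[2])
m=(P[...,2]>zl)&(P[...,2]<zh)
k,l,s,_=cv2.connectedComponentsWithStats(m.astype(np.uint8))
for i in range(1,k):
    if s[i,4]>300:
        p=P[l==i];a=cv2.minAreaRect((p[:,:2]*1000).astype(np.float32))
        print(s[i],np.round(a[0]),np.round(a[1]),round(a[2],1),"zmax",p[:,2].max().round(3))
E
python3 w.py .015 .06; ls pics
```

```text
tcp [0.1252 0.5099 0.2313] yaw(y) 76.2 w 1.0 t 1.55 file w1.55
[ 586  194   54  107 3647] [318. 868.] [ 65. 154.] 87.9 zmax 0.06
[ 451  266  109   25 1734] [309. 714.] [116.   3.] 81.6 zmax 0.06
[363 277  45  57 952] [314. 537.] [ 47. 105.] 48.9 zmax 0.06
[474 361  38  28 700] [462. 677.] [53.  4.] 80.6 zmax 0.06
scene0.png
top0.png
w1.55.png
```

Emit:
servo_tool(moves=[{"wx":0,"wy":0,"wz":-69.5,"dx":36.9,"dy":-11.6,"dz":-8,"gripper":0}], force=40)

```text
t: 1.63
tcp_pos: [0.1606, 0.4993, 0.2242]
tcp_rot: [[-0.936, 0.352, -0.0], [0.352, 0.936, 0.003], [0.001, 0.003, -1.0]]
ft_force: [-0.2, 2.1, 0.2]
gripper_width: 1.001
grasp_force: 0.0
```

Emit:
servo_tool(moves=[{"wx":0,"wy":0,"wz":-62.5,"dx":33.0,"dy":-10.4,"dz":-7.2,"gripper":0},{"wx":0,"wy":0,"wz":-62.5,"dx":33.0,"dy":-10.4,"dz":-7.2,"gripper":0},{"wx":0,"wy":0,"wz":-62.5,"dx":33.0,"dy":-10.4,"dz":-7.2,"gripper":0},{"wx":0,"wy":0,"wz":-62.5,"dx":33.0,"dy":-10.4,"dz":-7.2,"gripper":0},{"wx":0,"wy":0,"wz":-62.5,"dx":33.0,"dy":-10.4,"dz":-7.2,"gripper":0},{"wx":0,"wy":0,"wz":-62.5,"dx":33.0,"dy":-10.4,"dz":-7.2,"gripper":0},{"wx":0,"wy":0,"wz":-62.5,"dx":33.0,"dy":-10.4,"dz":-7.2,"gripper":0},{"wx":0,"wy":0,"wz":-62.5,"dx":33.0,"dy":-10.4,"dz":-7.2,"gripper":0},{"wx":0,"wy":0,"wz":-62.5,"dx":33.0,"dy":-10.4,"dz":-7.2,"gripper":0},{"wx":0,"wy":0,"wz":-62.5,"dx":33.0,"dy":-10.4,"dz":-7.2,"gripper":0}])

```text
t: 2.47
tcp_pos: [0.4974, 0.3912, 0.149]
tcp_rot: [[-0.105, 0.994, -0.001], [0.994, 0.105, -0.001], [-0.001, -0.001, -1.0]]
ft_force: [-0.1, -0.2, 0.8]
gripper_width: 1.0
grasp_force: 0.0
```

```bash
python3 w.py .015 .06; ls pics
```

```text
tcp [0.4955 0.3924 0.1497] yaw(y) 6.4 w 0.994 t 2.5167 file w2.52
[  78    0  204   58 2464] [368. 522.] [165.  42.] 6.8 zmax 0.06
[  467     0   173    96 11000] [673. 543.] [125.  77.] 10.3 zmax 0.06
[ 292  164   52   52 2111] [494. 397.] [49. 49.] 5.4 zmax 0.031
[ 471  172   69   67 1503] [658. 409.] [62. 26.] 72.6 zmax 0.06
[ 505  183   64   63 2709] [691. 399.] [59. 31.] 71.6 zmax 0.06
[ 228  246   44   57 1282] [424. 298.] [34. 53.] 61.2 zmax 0.038
[ 341  295   46   43 1517] [560. 259.] [44. 49.] 85.9 zmax 0.031
scene0.png
top0.png
w1.55.png
w2.52.png
```

Emit:
servo_tool(moves=[{"wx":0,"wy":0,"wz":0,"dx":-0.1,"dy":0.3,"dz":-4,"gripper":0},{"wx":0,"wy":0,"wz":0,"dx":-0.1,"dy":0.3,"dz":-8,"gripper":0},{"wx":0,"wy":0,"wz":0,"dx":-0.1,"dy":0.3,"dz":-12,"gripper":0},{"wx":0,"wy":0,"wz":0,"dx":-0.1,"dy":0.3,"dz":-14.7,"gripper":0},{"wx":0,"wy":0,"wz":0,"dx":-0.1,"dy":0.3,"dz":-14.7,"gripper":0},{"wx":0,"wy":0,"wz":0,"dx":-0.1,"dy":0.3,"dz":-14.7,"gripper":1},{"wx":0,"wy":0,"wz":0,"dx":-0.1,"dy":0.3,"dz":-14.7,"gripper":1},{"wx":0,"wy":0,"wz":0,"dx":-0.1,"dy":0.3,"dz":-14.7,"gripper":1},{"wx":0,"wy":0,"wz":0,"dx":-0.1,"dy":0.3,"dz":-14.7,"gripper":1},{"wx":0,"wy":0,"wz":0,"dx":-0.1,"dy":0.3,"dz":-14.7,"gripper":1}])

```text
t: 3.35
tcp_pos: [0.4942, 0.3976, 0.0069]
tcp_rot: [[-0.114, 0.993, 0.004], [0.993, 0.114, 0.002], [0.002, 0.004, -1.0]]
ft_force: [-1.4, 0.6, 6.7]
gripper_width: 0.565
grasp_force: 41.2
```

Emit:
servo_tool(moves=[{"wx":0,"wy":0,"wz":0,"dx":0,"dy":0,"dz":4,"gripper":1},{"wx":0,"wy":0,"wz":0,"dx":0,"dy":0,"dz":8,"gripper":1},{"wx":0,"wy":0,"wz":0,"dx":0.5,"dy":-1,"dz":12,"gripper":1},{"wx":0,"wy":0,"wz":0,"dx":6.2,"dy":-28.6,"dz":15,"gripper":1},{"wx":0,"wy":0,"wz":0,"dx":6.2,"dy":-28.6,"dz":15,"gripper":1},{"wx":0,"wy":0,"wz":0,"dx":6.2,"dy":-28.6,"dz":15,"gripper":1},{"wx":0,"wy":0,"wz":0,"dx":6.2,"dy":-28.6,"dz":15,"gripper":1},{"wx":0,"wy":0,"wz":0,"dx":6.2,"dy":-28.6,"dz":15,"gripper":1},{"wx":0,"wy":0,"wz":0,"dx":6.2,"dy":-28.6,"dz":15,"gripper":1},{"wx":0,"wy":0,"wz":0,"dx":6.2,"dy":-28.6,"dz":15,"gripper":1}])

```text
t: 4.18
tcp_pos: [0.5557, 0.1079, 0.1561]
tcp_rot: [[-0.113, 0.994, 0.003], [0.994, 0.113, -0.0], [-0.001, 0.003, -1.0]]
ft_force: [-0.8, -0.4, 0.2]
gripper_width: 0.563
grasp_force: 42.2
```

```bash
python3 w.py .015 .06; ls pics|tail -1
```

```text
tcp [0.5573 0.1033 0.1566] yaw(y) 6.3 w 0.563 t 4.2333 file w4.23
[ 316    0   59   62 3006] [561. 252.] [49. 44.] 7.0 zmax 0.031
[216 139 223   4 702] [556. 161.] [186.   0.] 6.8 zmax 0.06
[ 403  154   28  124 1981] [649.  98.] [  1. 128.] 6.7 zmax 0.06
w4.23.png
```

Emit:
servo_tool(moves=[{"wx":0,"wy":0,"wz":0,"dx":-0.1,"dy":0.7,"dz":-4,"gripper":1},{"wx":0,"wy":0,"wz":0,"dx":-0.1,"dy":0.7,"dz":-8,"gripper":1},{"wx":0,"wy":0,"wz":0,"dx":-0.1,"dy":0.7,"dz":-12,"gripper":1},{"wx":0,"wy":0,"wz":0,"dx":-0.1,"dy":0.7,"dz":-13.4,"gripper":1},{"wx":0,"wy":0,"wz":0,"dx":-0.1,"dy":0.7,"dz":-13.6,"gripper":1},{"wx":0,"wy":0,"wz":0,"dx":-0.1,"dy":0.7,"dz":-13.6,"gripper":0.2},{"wx":0,"wy":0,"wz":0,"dx":-0.1,"dy":0.7,"dz":-13.6,"gripper":0.2},{"wx":0,"wy":0,"wz":0,"dx":-0.1,"dy":0.7,"dz":-12,"gripper":0.2},{"wx":0,"wy":0,"wz":0,"dx":-0.1,"dy":0.7,"dz":-8,"gripper":0},{"wx":0,"wy":0,"wz":0,"dx":-0.1,"dy":0.7,"dz":-4,"gripper":0}])

```text
t: 5.07
tcp_pos: [0.5537, 0.1177, 0.1156]
tcp_rot: [[-0.114, 0.993, -0.001], [0.993, 0.114, 0.0], [0.0, -0.001, -1.0]]
ft_force: [0.9, -0.5, 0.4]
gripper_width: 1.0
grasp_force: 0.0
```

Emit:
servo_tool(moves=[{"wx":0,"wy":0,"wz":0,"dx":0.4,"dy":2,"dz":4,"gripper":0},{"wx":0,"wy":0,"wz":0,"dx":0.4,"dy":6,"dz":4,"gripper":0},{"wx":0,"wy":0,"wz":0,"dx":0.4,"dy":14.4,"dz":4,"gripper":0},{"wx":0,"wy":0,"wz":0,"dx":0.4,"dy":14.4,"dz":4,"gripper":0},{"wx":0,"wy":0,"wz":0,"dx":0.4,"dy":14.4,"dz":4,"gripper":0},{"wx":0,"wy":0,"wz":0,"dx":0.4,"dy":14.4,"dz":4,"gripper":0}])

```text
t: 5.57
tcp_pos: [0.5579, 0.2637, 0.1551]
tcp_rot: [[-0.117, 0.993, 0.002], [0.993, 0.117, 0.001], [0.0, 0.002, -1.0]]
ft_force: [0.1, -0.0, 0.8]
gripper_width: 1.004
grasp_force: 0.0
```

```bash
python3 w.py .015 .055; ls pics|tail -1
```

```text
tcp [0.5581 0.2621 0.1549] yaw(y) 6.6 w 0.996 t 5.6167 file w5.62
[ 472    0   65   85 3190] [688. 411.] [34. 58.] 30.0 zmax 0.055
[ 438   11   49   80 1039] [657. 393.] [21. 58.] 29.0 zmax 0.055
[ 144  112   75   64 2642] [424. 297.] [35. 54.] 60.9 zmax 0.038
[ 297  176   50   51 1983] [561. 256.] [49. 49.] 5.9 zmax 0.031
[ 229  280  172   23 3543] [563. 162.] [172.   3.] 6.9 zmax 0.055
[277 322  46  17 610] [553. 116.] [49. 22.] 4.0 zmax 0.043
w5.62.png
```

Emit:
servo_tool(moves=[{"wx":0,"wy":0,"wz":0,"dx":0.2,"dy":-0.5,"dz":-4,"gripper":0},{"wx":0,"wy":0,"wz":0,"dx":0.2,"dy":-0.5,"dz":-8,"gripper":0},{"wx":0,"wy":0,"wz":0,"dx":0.2,"dy":-0.5,"dz":-12,"gripper":0},{"wx":0,"wy":0,"wz":0,"dx":0.2,"dy":-0.5,"dz":-15.0,"gripper":0},{"wx":0,"wy":0,"wz":0,"dx":0.2,"dy":-0.5,"dz":-15.0,"gripper":0},{"wx":0,"wy":0,"wz":0,"dx":0.2,"dy":-0.5,"dz":-15.0,"gripper":1},{"wx":0,"wy":0,"wz":0,"dx":0.2,"dy":-0.5,"dz":-15.0,"gripper":1},{"wx":0,"wy":0,"wz":0,"dx":0.2,"dy":-0.5,"dz":-15.0,"gripper":1},{"wx":0,"wy":0,"wz":0,"dx":0.2,"dy":-0.5,"dz":-15.0,"gripper":1},{"wx":0,"wy":0,"wz":0,"dx":0.2,"dy":-0.5,"dz":-15.0,"gripper":1}])

```text
t: 6.45
tcp_pos: [0.5618, 0.2567, 0.0069]
tcp_rot: [[-0.114, 0.993, 0.005], [0.993, 0.114, 0.001], [0.0, 0.005, -1.0]]
ft_force: [-0.3, -1.7, 7.4]
gripper_width: 0.564
grasp_force: 41.1
```

Emit:
servo_tool(moves=[{"wx":0,"wy":0,"wz":0,"dx":0,"dy":0,"dz":4,"gripper":1},{"wx":0,"wy":0,"wz":0,"dx":0,"dy":0,"dz":8,"gripper":1},{"wx":0,"wy":0,"wz":0,"dx":0,"dy":-1,"dz":12,"gripper":1},{"wx":0,"wy":0,"wz":0,"dx":0.1,"dy":-20,"dz":15,"gripper":1},{"wx":0,"wy":0,"wz":0,"dx":0.1,"dy":-20,"dz":15,"gripper":1},{"wx":0,"wy":0,"wz":0,"dx":0.1,"dy":-20,"dz":15,"gripper":1},{"wx":0,"wy":0,"wz":0,"dx":0.1,"dy":-20,"dz":15,"gripper":1},{"wx":0,"wy":0,"wz":0,"dx":0.1,"dy":-20,"dz":15,"gripper":1},{"wx":0,"wy":0,"wz":0,"dx":0.1,"dy":-20,"dz":15,"gripper":1},{"wx":0,"wy":0,"wz":0,"dx":0.1,"dy":-20,"dz":15,"gripper":1}])

```text
t: 7.28
tcp_pos: [0.5616, 0.0554, 0.1557]
tcp_rot: [[-0.111, 0.994, 0.003], [0.994, 0.111, -0.0], [-0.001, 0.003, -1.0]]
ft_force: [0.5, 0.4, -0.7]
gripper_width: 0.566
grasp_force: 42.3
```

```bash
python3 w.py .015 .055; ls pics|tail -1
```

```text
tcp [0.5614 0.0565 0.1551] yaw(y) 6.5 w 0.566 t 7.3333 file w7.33
[ 232   84  204  194 4330] [568.  63.] [171. 184.] 6.6 zmax 0.055
[ 291  102   56   58 2529] [553. 116.] [49. 49.] 2.0 zmax 0.043
[ 263  320  114   19 1546] [579. -99.] [132.   3.] 6.9 zmax 0.043
w7.33.png
```

Emit:
servo_tool(moves=[{"wx":0,"wy":0,"wz":0,"dx":0,"dy":-0.1,"dz":-4,"gripper":1},{"wx":0,"wy":0,"wz":0,"dx":0,"dy":-0.1,"dz":-8,"gripper":1},{"wx":0,"wy":0,"wz":0,"dx":0,"dy":-0.1,"dz":-12,"gripper":1},{"wx":0,"wy":0,"wz":0,"dx":0,"dy":-0.1,"dz":-13.3,"gripper":1},{"wx":0,"wy":0,"wz":0,"dx":0,"dy":-0.1,"dz":-13.5,"gripper":1},{"wx":0,"wy":0,"wz":0,"dx":0,"dy":-0.1,"dz":-13.5,"gripper":0.2},{"wx":0,"wy":0,"wz":0,"dx":0,"dy":-0.1,"dz":-13.5,"gripper":0.2},{"wx":0,"wy":0,"wz":0,"dx":0,"dy":-0.1,"dz":-12,"gripper":0.2},{"wx":0,"wy":0,"wz":0,"dx":0,"dy":-0.1,"dz":-8,"gripper":0},{"wx":0,"wy":0,"wz":0,"dx":0,"dy":-0.1,"dz":-4,"gripper":0}])

```text
t: 8.17
tcp_pos: [0.5605, 0.0563, 0.1149]
tcp_rot: [[-0.115, 0.993, -0.002], [0.993, 0.115, 0.0], [0.001, -0.002, -1.0]]
ft_force: [0.3, -0.3, -0.3]
gripper_width: 0.997
grasp_force: 0.0
```

Emit:
servo_tool(moves=[{"wx":0,"wy":0,"wz":0,"dx":0,"dy":0,"dz":4,"gripper":0},{"wx":0,"wy":0,"wz":54.5,"dx":-13.6,"dy":24.1,"dz":4,"gripper":0},{"wx":0,"wy":0,"wz":54.5,"dx":-13.6,"dy":24.1,"dz":4,"gripper":0},{"wx":0,"wy":0,"wz":54.5,"dx":-13.6,"dy":24.1,"dz":4,"gripper":0},{"wx":0,"wy":0,"wz":54.5,"dx":-13.6,"dy":24.1,"dz":4,"gripper":0},{"wx":0,"wy":0,"wz":54.5,"dx":-13.6,"dy":24.1,"dz":4,"gripper":0},{"wx":0,"wy":0,"wz":54.5,"dx":-13.6,"dy":24.1,"dz":4,"gripper":0},{"wx":0,"wy":0,"wz":54.5,"dx":-13.6,"dy":24.1,"dz":4,"gripper":0},{"wx":0,"wy":0,"wz":54.5,"dx":-13.6,"dy":24.1,"dz":4,"gripper":0},{"wx":0,"wy":0,"wz":54.5,"dx":-13.6,"dy":24.1,"dz":4,"gripper":0}])

```text
t: 9.0
tcp_pos: [0.4243, 0.2983, 0.1548]
tcp_rot: [[-0.878, 0.479, 0.002], [0.479, 0.878, 0.001], [-0.001, 0.001, -1.0]]
ft_force: [0.5, 0.5, -0.2]
gripper_width: 0.995
grasp_force: 0.0
```

```bash
python3 w.py .015 .055; ls pics|tail -1
```

```text
tcp [0.4249 0.2974 0.1546] yaw(y) 61.1 w 0.999 t 9.05 file w9.05
[ 512    0   53  101 3713] [398. 516.] [ 4. 87.] 82.1 zmax 0.055
[ 301  166   36   57 1989] [423. 298.] [34. 53.] 60.7 zmax 0.038
[ 575  217   65  142 4188] [689. 521.] [ 73. 187.] 78.1 zmax 0.055
[ 221  295   46   53 1178] [514. 157.] [65.  3.] 6.6 zmax 0.055
w9.05.png
```

Emit:
servo_tool(moves=[{"wx":0,"wy":0,"wz":0,"dx":-0.1,"dy":0,"dz":-4,"gripper":0},{"wx":0,"wy":0,"wz":0,"dx":-0.1,"dy":0,"dz":-8,"gripper":0},{"wx":0,"wy":0,"wz":0,"dx":-0.1,"dy":0,"dz":-12,"gripper":0},{"wx":0,"wy":0,"wz":0,"dx":-0.1,"dy":0,"dz":-14.8,"gripper":0},{"wx":0,"wy":0,"wz":0,"dx":-0.1,"dy":0,"dz":-14.8,"gripper":0},{"wx":0,"wy":0,"wz":0,"dx":-0.1,"dy":0,"dz":-14.8,"gripper":1},{"wx":0,"wy":0,"wz":0,"dx":-0.1,"dy":0,"dz":-14.8,"gripper":1},{"wx":0,"wy":0,"wz":0,"dx":-0.1,"dy":0,"dz":-14.8,"gripper":1},{"wx":0,"wy":0,"wz":0,"dx":-0.1,"dy":0,"dz":-14.8,"gripper":1},{"wx":0,"wy":0,"wz":0,"dx":-0.1,"dy":0,"dz":-14.8,"gripper":1}])

```text
t: 9.88
tcp_pos: [0.4252, 0.297, 0.0076]
tcp_rot: [[-0.875, 0.484, 0.003], [0.484, 0.875, 0.001], [-0.002, 0.003, -1.0]]
ft_force: [-0.7, 0.1, 8.3]
gripper_width: 0.389
grasp_force: 40.4
```

Emit:
servo_tool(moves=[{"wx":0,"wy":0,"wz":0,"dx":0,"dy":0,"dz":4,"gripper":1},{"wx":0,"wy":0,"wz":0,"dx":0,"dy":0,"dz":8,"gripper":1},{"wx":0,"wy":0,"wz":-7,"dx":0.3,"dy":-0.6,"dz":12,"gripper":1},{"wx":0,"wy":0,"wz":-54.5,"dx":14.4,"dy":-30.1,"dz":15,"gripper":1},{"wx":0,"wy":0,"wz":-54.5,"dx":14.4,"dy":-30.1,"dz":15,"gripper":1},{"wx":0,"wy":0,"wz":-54.5,"dx":14.4,"dy":-30.1,"dz":15,"gripper":1},{"wx":0,"wy":0,"wz":-54.5,"dx":14.4,"dy":-30.1,"dz":15,"gripper":1},{"wx":0,"wy":0,"wz":-54.5,"dx":14.4,"dy":-30.1,"dz":15,"gripper":1},{"wx":0,"wy":0,"wz":-54.5,"dx":14.4,"dy":-30.1,"dz":15,"gripper":1},{"wx":0,"wy":0,"wz":-54.5,"dx":14.4,"dy":-30.1,"dz":15,"gripper":1}])

```text
t: 10.72
tcp_pos: [0.5529, 0.0265, 0.1536]
tcp_rot: [[-0.107, 0.994, 0.001], [0.994, 0.107, -0.0], [-0.0, 0.001, -1.0]]
ft_force: [0.7, 1.0, -1.7]
gripper_width: 0.393
grasp_force: 40.8
```

```bash
python3 w.py .015 .055; ls pics|tail -1
```

```text
tcp [0.556  0.0201 0.1543] yaw(y) 5.7 w 0.389 t 10.7667 file w10.77
[ 244   42  214  246 6556] [622.  84.] [138. 289.] 42.5 zmax 0.055
[ 303   66   59   62 2840] [553. 116.] [49. 49.] 6.4 zmax 0.043
[ 304  139   55   56 2395] [560.  56.] [49. 49.] 10.9 zmax 0.043
w9.05.png
```

Emit:
servo_tool(moves=[{"wx":0,"wy":0,"wz":1,"dx":1.4,"dy":-2.3,"dz":0,"gripper":1},{"wx":0,"wy":0,"wz":1,"dx":1.4,"dy":-2.3,"dz":0,"gripper":1},{"wx":0,"wy":0,"wz":1,"dx":1.4,"dy":-2.3,"dz":0,"gripper":1}])

```text
t: 11.02
tcp_pos: [0.5665, 0.0048, 0.1528]
tcp_rot: [[-0.13, 0.992, 0.0], [0.992, 0.13, -0.0], [-0.0, 0.0, -1.0]]
ft_force: [0.8, 0.6, -1.3]
gripper_width: 0.39
grasp_force: 40.8
```

Emit:
servo_tool(moves=[{"wx":0,"wy":0,"wz":-0.8,"dx":0.3,"dy":-0.9,"dz":-2,"gripper":1},{"wx":0,"wy":0,"wz":-0.8,"dx":0.3,"dy":-0.9,"dz":-6,"gripper":1},{"wx":0,"wy":0,"wz":-0.8,"dx":0.3,"dy":-0.9,"dz":-10,"gripper":1},{"wx":0,"wy":0,"wz":-0.8,"dx":0.3,"dy":-0.9,"dz":-12.8,"gripper":1},{"wx":0,"wy":0,"wz":-0.8,"dx":0.3,"dy":-0.9,"dz":-13.2,"gripper":1},{"wx":0,"wy":0,"wz":-0.8,"dx":0.3,"dy":-0.9,"dz":-13.2,"gripper":0.3},{"wx":0,"wy":0,"wz":-0.8,"dx":0.3,"dy":-0.9,"dz":-13.2,"gripper":0.3},{"wx":0,"wy":0,"wz":-0.8,"dx":0.3,"dy":-0.9,"dz":-13.2,"gripper":0.3},{"wx":0,"wy":0,"wz":-0.8,"dx":0.3,"dy":-0.9,"dz":-9,"gripper":0.3},{"wx":0,"wy":0,"wz":-0.8,"dx":0.3,"dy":-0.9,"dz":-5,"gripper":0}])

```text
t: 11.85
tcp_pos: [0.5683, -0.003, 0.103]
tcp_rot: [[-0.118, 0.993, -0.003], [0.993, 0.118, 0.001], [0.001, -0.003, -1.0]]
ft_force: [0.4, -0.4, 1.2]
gripper_width: 0.82
grasp_force: 0.0
```

Emit:
servo_tool(moves=[{"wx":0,"wy":0,"wz":0,"dx":0,"dy":0,"dz":4,"gripper":0},{"wx":0,"wy":0,"wz":0,"dx":0,"dy":0,"dz":8,"gripper":0},{"wx":0,"wy":0,"wz":0,"dx":0,"dy":-12,"dz":10,"gripper":0},{"wx":0,"wy":0,"wz":0,"dx":2,"dy":-28.5,"dz":8,"gripper":0},{"wx":0,"wy":0,"wz":0,"dx":2,"dy":-28.5,"dz":8,"gripper":0},{"wx":0,"wy":0,"wz":0,"dx":2,"dy":-28.5,"dz":8,"gripper":0},{"wx":0,"wy":0,"wz":0,"dx":2,"dy":-28.5,"dz":8,"gripper":0},{"wx":0,"wy":0,"wz":0,"dx":2,"dy":-28.5,"dz":8,"gripper":0},{"wx":0,"wy":0,"wz":0,"dx":2,"dy":-28.5,"dz":8,"gripper":0},{"wx":0,"wy":0,"wz":0,"dx":2,"dy":-28.5,"dz":8,"gripper":0}])

```text
t: 12.68
tcp_pos: [0.5885, -0.2945, 0.1825]
tcp_rot: [[-0.112, 0.994, 0.001], [0.994, 0.112, -0.002], [-0.002, 0.0, -1.0]]
ft_force: [-0.6, 0.2, -0.4]
gripper_width: 1.002
grasp_force: 0.0
```

```bash
sed -i 's/w{o\[/w{o["/' w.py; sed -i "s/w{o\[\"'t'\]:.2f}.png/wl.png/" w.py; python3 w.py .015 .055
```

```text
File "w.py", line 5
    print("tcp",np.round(o["tcp_pos"],4),"yaw(y)",np.degrees(np.arctan2(o["tcp_rot"][1][1],o["tcp_rot"][0][1])).round(1),"w",round(o["gripper_width"],3),"t",o["t"],"file",f"w{o["'t']:.2f}")
                                                                                                                                                                                            ^
SyntaxError: closing parenthesis ')' does not match opening parenthesis '['
```

```bash
sed -i 's/,"file",f.*$/)/' w.py; sed -i '4s/.*/cv2.imwrite(f"pics\/x{int(o["t"]*100)}.png",c["img"])/' w.py; sed -n 3,6p w.py; python3 w.py .015 .055;ls pics
```

```text
c=viewer.camera("wrist");P=cloud(c);o=telemetry.observe()
cv2.imwrite(f"pics/x{int(o["t"]*100)}.png",c["img"])
print("tcp",np.round(o["tcp_pos"],4),"yaw(y)",np.degrees(np.arctan2(o["tcp_rot"][1][1],o["tcp_rot"][0][1])).round(1),"w",round(o["gripper_width"],3),"t",o["t"])
zl=float(sys.argv[1]);zh=float(sys.argv[2])
tcp [ 0.5888 -0.2913  0.1826] yaw(y) 6.5 w 0.997 t 12.7333
[ 474    0  166  146 3571] [ 823. -156.] [171. 127.] 5.0 zmax 0.047
[ 341   54   49   53 1976] [ 620. -184.] [46. 45.] 6.3 zmax 0.042
[ 304  162   43   44 1461] [ 594. -289.] [46. 45.] 33.9 zmax 0.042
[ 220  193   45   44 1444] [ 506. -335.] [44. 45.] 9.9 zmax 0.042
[ 323  274   48   55 2135] [ 634. -427.] [55. 55.] 69.1 zmax 0.047
[220 317  45  33 948] [ 511. -495.] [56. 36.] 5.2 zmax 0.031
scene0.png
top0.png
w1.55.png
w10.77.png
w2.52.png
w4.23.png
w5.62.png
w7.33.png
w9.05.png
x1273.png
```

Emit:
servo_tool(moves=[{"wx":0,"wy":0,"wz":0,"dx":0.4,"dy":0.2,"dz":-4,"gripper":0},{"wx":0,"wy":0,"wz":0,"dx":0.4,"dy":0.2,"dz":-8,"gripper":0},{"wx":0,"wy":0,"wz":0,"dx":0.4,"dy":0.2,"dz":-12,"gripper":0},{"wx":0,"wy":0,"wz":0,"dx":0.4,"dy":0.2,"dz":-16,"gripper":0},{"wx":0,"wy":0,"wz":0,"dx":0.4,"dy":0.2,"dz":-17.7,"gripper":0},{"wx":0,"wy":0,"wz":0,"dx":0.4,"dy":0.2,"dz":-17.7,"gripper":0},{"wx":0,"wy":0,"wz":0,"dx":0.4,"dy":0.2,"dz":-17.7,"gripper":1},{"wx":0,"wy":0,"wz":0,"dx":0.4,"dy":0.2,"dz":-17.7,"gripper":1},{"wx":0,"wy":0,"wz":0,"dx":0.4,"dy":0.2,"dz":-17.7,"gripper":1},{"wx":0,"wy":0,"wz":0,"dx":0.4,"dy":0.2,"dz":-17.7,"gripper":1}])

```text
t: 13.57
tcp_pos: [0.5945, -0.2869, 0.0083]
tcp_rot: [[-0.118, 0.993, 0.003], [0.993, 0.118, -0.002], [-0.003, 0.003, -1.0]]
ft_force: [-1.1, 1.7, 4.4]
gripper_width: 0.512
grasp_force: 40.1
```

Emit:
servo_tool(moves=[{"wx":0,"wy":0,"wz":0,"dx":0,"dy":0,"dz":4,"gripper":1},{"wx":0,"wy":0,"wz":0,"dx":0,"dy":0,"dz":8,"gripper":1},{"wx":0,"wy":0,"wz":0,"dx":0,"dy":0.6,"dz":12,"gripper":1},{"wx":0,"wy":0,"wz":0,"dx":-1.8,"dy":22.6,"dz":15,"gripper":1},{"wx":0,"wy":0,"wz":0,"dx":-1.8,"dy":22.6,"dz":15,"gripper":1},{"wx":0,"wy":0,"wz":0,"dx":-1.8,"dy":22.6,"dz":15,"gripper":1},{"wx":0,"wy":0,"wz":0,"dx":-1.8,"dy":22.6,"dz":15,"gripper":1},{"wx":0,"wy":0,"wz":0,"dx":-1.8,"dy":22.6,"dz":15,"gripper":1},{"wx":0,"wy":0,"wz":0,"dx":-1.8,"dy":22.6,"dz":15,"gripper":1},{"wx":0,"wy":0,"wz":0,"dx":-1.8,"dy":22.6,"dz":15,"gripper":1}])

```text
t: 14.4
tcp_pos: [0.5755, -0.0572, 0.1574]
tcp_rot: [[-0.122, 0.993, 0.002], [0.993, 0.122, -0.0], [-0.0, 0.002, -1.0]]
ft_force: [-0.0, 0.4, -2.2]
gripper_width: 0.519
grasp_force: 41.8
```

```bash
python3 w.py .015 .055
```

```text
tcp [ 0.5756 -0.0593  0.1568] yaw(y) 6.9 w 0.515 t 14.45
[ 227    0   67  247 1272] [492. -10.] [ 50. 216.] 20.1 zmax 0.055
[291   0  56  24 960] [555.  99.] [46. 16.] 5.8 zmax 0.043
[ 347    0   98  247 4567] [658.   8.] [221.  60.] 80.4 zmax 0.055
[ 288   31   60   68 3120] [560.  56.] [50. 49.] 86.0 zmax 0.043
[ 299  105   40   63 2426] [567.  -2.] [34. 53.] 6.7 zmax 0.051
[328 292  39  36 571] [ 625. -187.] [46. 27.] 42.1 zmax 0.041
```

Emit:
servo_tool(moves=[{"wx":0,"wy":0,"wz":0,"dx":0,"dy":0,"dz":-4,"gripper":1},{"wx":0,"wy":0,"wz":0,"dx":0,"dy":0,"dz":-8,"gripper":1},{"wx":0,"wy":0,"wz":0,"dx":0,"dy":0,"dz":-12,"gripper":1},{"wx":0,"wy":0,"wz":0,"dx":0,"dy":0,"dz":-13.3,"gripper":1},{"wx":0,"wy":0,"wz":0,"dx":0,"dy":0,"dz":-13.6,"gripper":1},{"wx":0,"wy":0,"wz":0,"dx":0,"dy":0,"dz":-13.6,"gripper":0.2},{"wx":0,"wy":0,"wz":0,"dx":0,"dy":0,"dz":-13.6,"gripper":0.2},{"wx":0,"wy":0,"wz":0,"dx":0,"dy":0,"dz":-12,"gripper":0.2},{"wx":0,"wy":0,"wz":0,"dx":0,"dy":0,"dz":-8,"gripper":0.2},{"wx":0,"wy":0,"wz":0,"dx":0,"dy":0,"dz":-4,"gripper":0.2}])

```text
t: 15.28
tcp_pos: [0.5748, -0.0612, 0.1163]
tcp_rot: [[-0.116, 0.993, -0.002], [0.993, 0.116, 0.0], [0.001, -0.002, -1.0]]
ft_force: [-0.1, -0.9, 0.5]
gripper_width: 0.802
grasp_force: 0.0
```

Emit:
servo_tool(moves=[{"wx":0,"wy":0,"wz":0,"dx":0,"dy":0,"dz":4,"gripper":1},{"wx":0,"wy":0,"wz":0,"dx":0,"dy":0,"dz":8,"gripper":1},{"wx":0,"wy":0,"wz":0,"dx":-8,"dy":4,"dz":16,"gripper":1},{"wx":0,"wy":0,"wz":0,"dx":-8,"dy":4,"dz":16,"gripper":1},{"wx":0,"wy":0,"wz":0,"dx":-8,"dy":4,"dz":16,"gripper":1},{"wx":0,"wy":0,"wz":0,"dx":-8,"dy":4,"dz":16,"gripper":1},{"wx":0,"wy":0,"wz":0,"dx":-8,"dy":4,"dz":16,"gripper":1}])

```text
t: 15.87
tcp_pos: [0.4955, -0.0208, 0.2776]
tcp_rot: [[-0.117, 0.993, 0.005], [0.993, 0.117, -0.001], [-0.002, 0.004, -1.0]]
ft_force: [0.7, -0.3, -0.9]
gripper_width: 0.003
grasp_force: 0.0
```

```bash
python3 w.py .015 .057
cat > d.py <<'E'
from h import *
c=viewer.camera("top");P=cloud(c);cv2.imwrite("pics/top1.png",c["img"])
t=[viewer.camera("scene"),c]
cv2.imwrite("pics/scene1.png",cv2.resize(t[0]["img"][130:270,180:450],None,fx=2.5,fy=2.5))
C=np.array([.571,.0275]);a=np.radians(6.7);X=np.array([np.cos(a),np.sin(a)]);Y=np.array([-X[1],X[0]])
for k in t:
  for n in("lid_front_edge","wing_grip","slide_grip"):
    for d in spotter.tip_of(k,n)[:1]:
      p=pt(k,*d["pixel"]);print(n,round(d["p"],2),np.round(d["pixel"]),p.round(3),"chest",np.round([(p[:2]-C)@X,(p[:2]-C)@Y,p[2]],3))
  Q=cloud(k).reshape(-1,3);Q=np.c_[(Q[:,:2]-C)@X,(Q[:,:2]-C)@Y,Q[:,2]]
  s=Q[(Q[:,1]>-.12)&(Q[:,1]<-.05)&(Q[:,2]>.12)&(Q[:,2]<.285)&(Q[:,0]>.09)&(Q[:,0]<.2)]
  if len(s)>20: f=np.polyfit(s[:,2],s[:,0],1);print("lid bare",len(s),f,"x at z.2",np.polyval(f,.2),"zmax",np.percentile(s[:,2],99))
E
python3 d.py
```

```text
tcp [ 0.4956 -0.021   0.276 ] yaw(y) 6.7 w 0.002 t 15.9167
[ 326   31  142  209 5224] [579.  28.] [158. 256.] 6.7 zmax 0.057
[ 357   47   43   47 1506] [553. 116.] [50. 49.] 64.6 zmax 0.043
[   0   84   23   82 1138] [ 74. -13.] [111.  28.] 80.0 zmax 0.032
[ 355  101   41   40 1275] [559.  56.] [50. 48.] 6.7 zmax 0.043
[ 359  145   30   42 1183] [567.  -1.] [34. 54.] 6.9 zmax 0.05
[354 193  34  35 887] [574. -64.] [46. 45.] 52.7 zmax 0.054
[ 455  259  113   67 1759] [ 804. -204.] [ 80. 189.] 63.5 zmax 0.046
lid_front_edge 0.94 [190. 352.] [0.713 0.042 0.249] chest [ 0.143 -0.002  0.249]
wing_grip 0.6 [208. 297.] [ 0.575 -0.069  0.052] chest [-0.008 -0.096  0.052]
slide_grip 0.44 [191. 382.] [0.728 0.134 0.211] chest [0.169 0.087 0.211]
lid bare 365 [0.22524652 0.08550531] x at z.2 0.13055461661117593 zmax 0.2567037465327548
lid_front_edge 0.6 [123. 302.] [0.709 0.039 0.256] chest [ 0.138 -0.004  0.256]
wing_grip 0.7 [118. 301.] [0.726 0.042 0.231] chest [ 0.155 -0.004  0.231]
slide_grip 0.49 [125. 258.] [0.712 0.142 0.218] chest [0.154 0.098 0.218]
lid bare 831 [0.22971106 0.07698854] x at z.2 0.12293075049659327 zmax 0.25738615821091176
```

Emit:
servo_tool(moves=[{"wx":0,"wy":0,"wz":0,"dx":0,"dy":-1,"dz":4,"gripper":1},{"wx":2.9,"wy":-24.8,"wz":0,"dx":27.1,"dy":-2.9,"dz":4,"gripper":1},{"wx":2.9,"wy":-24.8,"wz":0,"dx":27.1,"dy":-2.9,"dz":4,"gripper":1},{"wx":2.9,"wy":-24.8,"wz":0,"dx":27.1,"dy":-2.9,"dz":4,"gripper":1},{"wx":2.9,"wy":-24.8,"wz":0,"dx":27.1,"dy":-2.9,"dz":4,"gripper":1},{"wx":2.9,"wy":-24.8,"wz":0,"dx":27.1,"dy":-2.9,"dz":4,"gripper":1},{"wx":2.9,"wy":-24.8,"wz":0,"dx":27.1,"dy":-2.9,"dz":4,"gripper":1},{"wx":2.9,"wy":-24.8,"wz":0,"dx":27.1,"dy":-2.9,"dz":4,"gripper":1},{"wx":2.9,"wy":-24.8,"wz":0,"dx":27.1,"dy":-2.9,"dz":4,"gripper":1},{"wx":2.9,"wy":-24.8,"wz":0,"dx":27.1,"dy":-2.9,"dz":4,"gripper":1}])

```text
t: 17.15
tcp_pos: [0.7669, -0.0495, 0.3135]
tcp_rot: [[-0.118, 0.901, 0.417], [0.993, 0.107, 0.05], [0.0, 0.42, -0.907]]
ft_force: [-0.4, -0.3, 0.0]
gripper_width: 0.002
grasp_force: 0.0
```

```bash
python3 d.py
```

```text
lid_front_edge 0.93 [189. 350.] [0.71  0.035 0.255] chest [ 0.139 -0.009  0.255]
wing_grip 0.56 [202. 351.] [0.717 0.041 0.197] chest [ 0.146 -0.003  0.197]
slide_grip 0.75 [188. 378.] [0.713 0.132 0.207] chest [0.153 0.087 0.207]
lid bare 313 [0.23143764 0.08441767] x at z.2 0.13070520060448992 zmax 0.2559640097427314
lid_front_edge 0.93 [120. 302.] [0.722 0.04  0.229] chest [ 0.151 -0.005  0.229]
wing_grip 0.38 [121. 299.] [0.717 0.047 0.235] chest [0.147 0.002 0.235]
slide_grip 0.57 [126. 258.] [0.71  0.141 0.22 ] chest [0.151 0.097 0.22 ]
lid bare 284 [0.20701123 0.08076285] x at z.2 0.1221650945827025 zmax 0.2037411201917582
```

View pics/scene1.png

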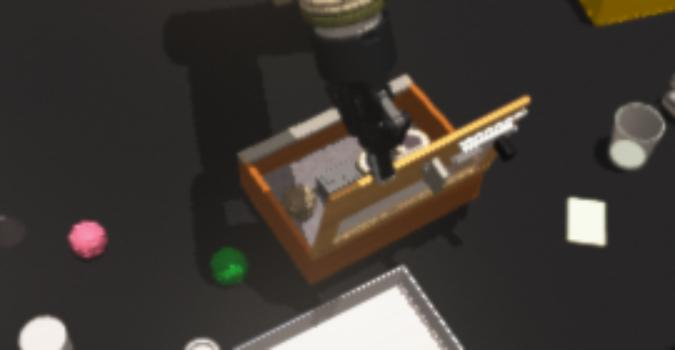

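Emit:
servo_tool(moves=[{"wx":0,"wy":0,"wz":0,"dx":0,"dy":0,"dz":-4,"gripper":1},{"wx":0,"wy":0,"wz":0,"dx":0,"dy":0,"dz":-8,"gripper":1},{"wx":0,"wy":0,"wz":0,"dx":0,"dy":0,"dz":-8.2,"gripper":1},{"wx":0,"wy":0,"wz":0,"dx":-1,"dy":-0.1,"dz":-8.2,"gripper":1},{"wx":0,"wy":0,"wz":0,"dx":-2,"dy":-0.2,"dz":-8.2,"gripper":1},{"wx":0,"wy":0,"wz":0,"dx":-3,"dy":-0.4,"dz":-8.2,"gripper":1},{"wx":0,"wy":0,"wz":0,"dx":-4,"dy":-0.5,"dz":-8.2,"gripper":1},{"wx":0,"wy":0,"wz":0,"dx":-5,"dy":-0.6,"dz":-8.2,"gripper":1},{"wx":0,"wy":0,"wz":0,"dx":-6,"dy":-0.7,"dz":-8.2,"gripper":1},{"wx":0,"wy":0,"wz":0,"dx":-6,"dy":-0.7,"dz":-8.2,"gripper":1}])

```text
t: 18.38
tcp_pos: [0.7062, -0.0567, 0.2367]
tcp_rot: [[-0.117, 0.898, 0.423], [0.993, 0.107, 0.048], [-0.002, 0.426, -0.905]]
ft_force: [0.8, 1.0, 1.0]
gripper_width: 0.002
grasp_force: 0.7
```

```bash
python3 d.py | grep -v grip
```

```text
lid_front_edge 0.56 [173. 342.] [0.483 0.148 0.022] chest [-0.073  0.13   0.022]
lid bare 554 [0.10845245 0.08170728] x at z.2 0.10339777435465444 zmax 0.2810966509791906
lid_front_edge 0.89 [139. 304.] [0.676 0.035 0.241] chest [ 0.105 -0.005  0.241]
```

Emit:
servo_tool(moves=[{"wx":0,"wy":0,"wz":0,"dx":-2,"dy":-0.2,"dz":0,"gripper":1},{"wx":0,"wy":0,"wz":0,"dx":-4,"dy":-0.5,"dz":-0.1,"gripper":1},{"wx":0,"wy":0,"wz":0,"dx":-6,"dy":-0.7,"dz":-0.2,"gripper":1},{"wx":0,"wy":0,"wz":0,"dx":-8,"dy":-0.9,"dz":-0.5,"gripper":1},{"wx":0,"wy":0,"wz":0,"dx":-10,"dy":-1.2,"dz":-1.3,"gripper":1},{"wx":0,"wy":0,"wz":0,"dx":-11.8,"dy":-1.4,"dz":-2.4,"gripper":1},{"wx":0,"wy":0,"wz":0,"dx":-13.4,"dy":-1.6,"dz":-3.8,"gripper":1},{"wx":0,"wy":0,"wz":0,"dx":-15.1,"dy":-1.8,"dz":-5.5,"gripper":1},{"wx":0,"wy":0,"wz":0,"dx":-15.1,"dy":-1.8,"dz":-5.5,"gripper":1}])

```text
t: 19.53
tcp_pos: [0.5521, -0.0737, 0.1748]
tcp_rot: [[-0.117, 0.903, 0.412], [0.993, 0.105, 0.052], [0.004, 0.416, -0.91]]
ft_force: [-0.1, 0.9, 0.2]
gripper_width: 0.005
grasp_force: 0.0
```

```bash
python3 d.py | grep -v grip
```

```text
lid_front_edge 0.64 [158. 314.] [ 0.357  0.092 -0.002] chest [-0.205  0.089 -0.002]
lid_front_edge 0.66 [212. 311.] [0.514 0.021 0.173] chest [-0.058  0.     0.173]
```

View pics/scene1.png

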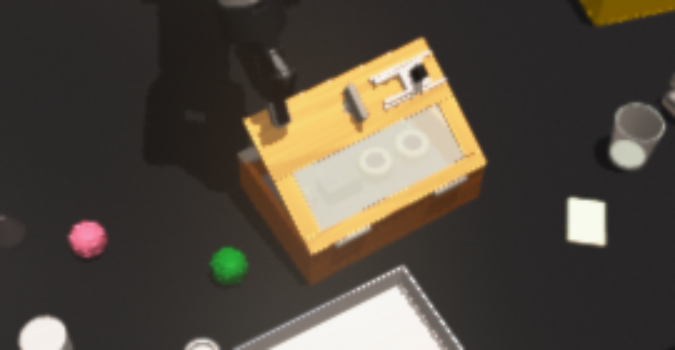

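Emit:
servo_tool(moves=[{"wx":0,"wy":0,"wz":0,"dx":-1.2,"dy":-0.1,"dz":-1.6,"gripper":1},{"wx":0,"wy":0,"wz":0,"dx":-2.1,"dy":-0.2,"dz":-3.2,"gripper":1},{"wx":0,"wy":0,"wz":0,"dx":-2.6,"dy":-0.3,"dz":-4.6,"gripper":1},{"wx":0,"wy":0,"wz":0,"dx":-3.1,"dy":-0.4,"dz":-6,"gripper":1},{"wx":0,"wy":0,"wz":0,"dx":-3.4,"dy":-0.4,"dz":-7.4,"gripper":1},{"wx":0,"wy":0,"wz":0,"dx":-3.6,"dy":-0.4,"dz":-8.6,"gripper":1},{"wx":0,"wy":0,"wz":0,"dx":-3.6,"dy":-0.4,"dz":-9.4,"gripper":1},{"wx":0,"wy":0,"wz":0,"dx":-3.6,"dy":-0.4,"dz":-9.8,"gripper":1},{"wx":0,"wy":0,"wz":0,"dx":-3.6,"dy":-0.4,"dz":-9.8,"gripper":1}])

```text
t: 20.68
tcp_pos: [0.5198, -0.0784, 0.0834]
tcp_rot: [[-0.12, 0.899, 0.422], [0.993, 0.109, 0.05], [-0.001, 0.424, -0.905]]
ft_force: [-34.5, 0.9, 46.3]
gripper_width: -0.003
grasp_force: 22.9
```

Emit:
servo_tool(moves=[{"wx":0,"wy":0,"wz":0,"dx":0,"dy":0,"dz":4,"gripper":1},{"wx":0,"wy":0,"wz":0,"dx":0,"dy":0,"dz":8,"gripper":1},{"wx":-2.9,"wy":24.8,"wz":0,"dx":0,"dy":10,"dz":16,"gripper":0},{"wx":-2.9,"wy":24.8,"wz":0,"dx":0,"dy":10,"dz":16,"gripper":0},{"wx":-2.9,"wy":24.8,"wz":0,"dx":0,"dy":10,"dz":16,"gripper":0},{"wx":-2.9,"wy":24.8,"wz":0,"dx":0,"dy":10,"dz":16,"gripper":0},{"wx":-2.9,"wy":24.8,"wz":0,"dx":0,"dy":10,"dz":16,"gripper":0},{"wx":-2.9,"wy":24.8,"wz":0,"dx":0,"dy":10,"dz":16,"gripper":0}])

```text
t: 21.35
tcp_pos: [0.5204, 0.0225, 0.2407]
tcp_rot: [[-0.12, 0.993, 0.002], [0.993, 0.12, -0.0], [-0.0, 0.002, -1.0]]
ft_force: [-0.5, -0.9, 0.5]
gripper_width: 0.849
grasp_force: 0.0
```

```bash
python3 w.py .095 .13
cat > e.py <<'E'
from h import *
c=viewer.camera("wrist");o=telemetry.observe();P=cloud(c)
for n in("wing_grip","slide_grip","lid_front_edge"):
    for d in spotter.tip_of(c,n)[:2]: print(n,round(d["p"],2),np.round(d["pixel"]),pt(c,*d["pixel"]).round(4))
C=np.array([.571,.0275]);a=np.radians(6.7);X=np.array([np.cos(a),np.sin(a)]);Y=np.array([-X[1],X[0]])
Q=P.reshape(-1,3);u=(Q[:,:2]-C)@X;v=(Q[:,:2]-C)@Y
s=(abs(v+.1)<.02)&(abs(Q[:,2]-.09)<.03);print("lid z front/back",np.median(Q[s&(abs(u+.08)<.01),2]),np.median(Q[s&(abs(u+.04)<.01),2]))
print(np.round(o["joints"],3),o["tcp_pos"],o["ft_force"])
cv2.imwrite("pics/knob.png",c["img"])
E
python3 e.py
```

```text
tcp [0.5196 0.0218 0.2398] yaw(y) 6.8 w 0.928 t 21.4
[310  87  23  18 392] [510. 113.] [19. 13.] 6.8 zmax 0.122
[297 187  48  14 594] [521.  21.] [47. 11.] 5.4 zmax 0.114
wing_grip 0.91 [192. 324.] [0.5235 0.0249 0.1107]
slide_grip 0.67 [ 93. 321.] [0.5095 0.1143 0.1203]
lid_front_edge 0.88 [186. 283.] [0.4795 0.0187 0.0817]
lid z front/back 0.0816882178287397 0.08166328810815954
[-0.185  0.295  1.5    0.     1.347 -0.303] [0.51910128 0.02126534 0.23957354] [ 0.41180229 -0.56719772 -0.96543411]
```

View pics/knob.png

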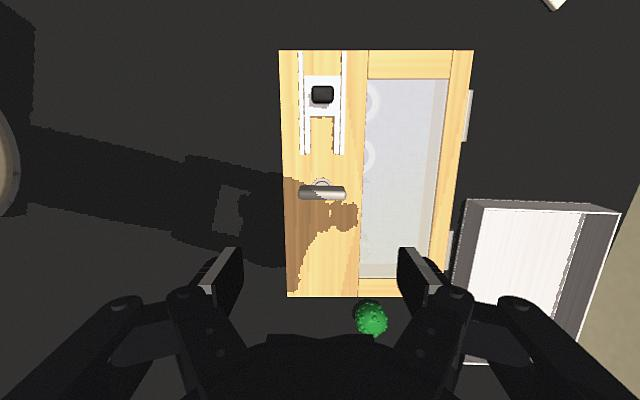

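Emit:
servo_tool(moves=[{"wx":0,"wy":0,"wz":60,"dx":0.1,"dy":0,"dz":-8,"gripper":0.55},{"wx":0,"wy":0,"wz":60,"dx":0.1,"dy":0,"dz":-8,"gripper":0.55},{"wx":0,"wy":0,"wz":60,"dx":0.1,"dy":0,"dz":-8,"gripper":0.55},{"wx":0,"wy":0,"wz":60,"dx":0.1,"dy":0,"dz":-8,"gripper":0.55},{"wx":0,"wy":0,"wz":60,"dx":0.1,"dy":0,"dz":-8,"gripper":0.55},{"wx":0,"wy":0,"wz":60,"dx":0.1,"dy":0,"dz":-8,"gripper":0.55},{"wx":0,"wy":0,"wz":60,"dx":0.1,"dy":0,"dz":-8,"gripper":0.55},{"wx":0,"wy":0,"wz":60,"dx":0.1,"dy":0,"dz":-8,"gripper":0.55},{"wx":0,"wy":0,"wz":60,"dx":0.1,"dy":0,"dz":-8,"gripper":0.55},{"wx":0,"wy":0,"wz":60,"dx":0.1,"dy":0,"dz":-8,"gripper":0.55}])

```text
t: 22.43
tcp_pos: [0.52, 0.0209, 0.1603]
tcp_rot: [[-0.919, 0.395, 0.0], [0.395, 0.919, 0.0], [0.0, 0.0, -1.0]]
ft_force: [-0.7, -0.6, -0.1]
gripper_width: 0.449
grasp_force: 0.0
```

Emit:
servo_tool(moves=[{"wx":0,"wy":0,"wz":28.5,"dx":0,"dy":0,"dz":0,"gripper":0.55},{"wx":0,"wy":0,"wz":28.5,"dx":0,"dy":0,"dz":0,"gripper":0.55},{"wx":0,"wy":0,"wz":28.5,"dx":0,"dy":0,"dz":0,"gripper":0.55},{"wx":0,"wy":0,"wz":28.5,"dx":0,"dy":0,"dz":0,"gripper":0.55},{"wx":0,"wy":0,"wz":28.5,"dx":0,"dy":0,"dz":0,"gripper":0.55},{"wx":0,"wy":0,"wz":28.5,"dx":0,"dy":0,"dz":0,"gripper":0.55}])

```text
t: 22.93
tcp_pos: [0.5202, 0.0212, 0.1604]
tcp_rot: [[-0.996, -0.086, -0.0], [-0.086, 0.996, 0.0], [-0.0, 0.0, -1.0]]
ft_force: [-0.1, -0.5, -0.2]
gripper_width: 0.452
grasp_force: 0.0
```

```bash
python3 w.py .095 .13
```

```text
tcp [0.5203 0.0213 0.1605] yaw(y) 94.9 w 0.452 t 22.9833
[313 187  14  67 886] [521.  21.] [47. 10.] 4.9 zmax 0.114
[432 202  35  36 999] [510. 113.] [20. 15.] 9.1 zmax 0.121
```

Emit:
servo_tool(moves=[{"wx":0,"wy":0,"wz":0,"dx":0.05,"dy":0,"dz":-4,"gripper":0.55},{"wx":0,"wy":0,"wz":0,"dx":0.05,"dy":0,"dz":-6.5,"gripper":0.55},{"wx":0,"wy":0,"wz":0,"dx":0.05,"dy":0,"dz":-7.2,"gripper":0.55},{"wx":0,"wy":0,"wz":0,"dx":0.05,"dy":0,"dz":-7.2,"gripper":0.55},{"wx":0,"wy":0,"wz":0,"dx":0.05,"dy":0,"dz":-7.2,"gripper":1},{"wx":0,"wy":0,"wz":0,"dx":0.05,"dy":0,"dz":-7.2,"gripper":1},{"wx":0,"wy":0,"wz":0,"dx":0.05,"dy":0,"dz":-7.2,"gripper":1},{"wx":0,"wy":0,"wz":0,"dx":0.05,"dy":0,"dz":-7.2,"gripper":1}])

```text
t: 23.65
tcp_pos: [0.5218, 0.0216, 0.0902]
tcp_rot: [[-0.996, -0.091, 0.003], [-0.091, 0.996, -0.0], [-0.003, -0.001, -1.0]]
ft_force: [-0.8, 1.1, 7.9]
gripper_width: 0.108
grasp_force: 41.5
```

Emit:
servo_tool(moves=[{"wx":0,"wy":0,"wz":-6,"dx":0,"dy":0,"dz":0,"gripper":1},{"wx":0,"wy":0,"wz":-12,"dx":0,"dy":0,"dz":0,"gripper":1},{"wx":0,"wy":0,"wz":-18,"dx":0,"dy":0,"dz":0,"gripper":1},{"wx":0,"wy":0,"wz":-24,"dx":0,"dy":0,"dz":0,"gripper":1},{"wx":0,"wy":0,"wz":-30,"dx":0,"dy":0,"dz":0,"gripper":1},{"wx":0,"wy":0,"wz":-36,"dx":0,"dy":0,"dz":0,"gripper":1},{"wx":0,"wy":0,"wz":-42,"dx":0,"dy":0,"dz":0,"gripper":1},{"wx":0,"wy":0,"wz":-48,"dx":0,"dy":0,"dz":0,"gripper":1},{"wx":0,"wy":0,"wz":-54,"dx":0,"dy":0,"dz":0,"gripper":1},{"wx":0,"wy":0,"wz":-60,"dx":0,"dy":0,"dz":0,"gripper":1}])

```text
t: 24.48
tcp_pos: [0.5218, 0.0215, 0.0902]
tcp_rot: [[-0.573, 0.82, 0.003], [0.82, 0.573, -0.001], [-0.002, 0.002, -1.0]]
ft_force: [-1.0, 1.6, 7.1]
gripper_width: 0.108
grasp_force: 41.6
```

Emit:
servo_tool(moves=[{"wx":0,"wy":0,"wz":-6,"dx":0,"dy":0,"dz":0,"gripper":1},{"wx":0,"wy":0,"wz":-12,"dx":0,"dy":0,"dz":0,"gripper":1},{"wx":0,"wy":0,"wz":-18,"dx":0,"dy":0,"dz":0,"gripper":1},{"wx":0,"wy":0,"wz":-24,"dx":0,"dy":0,"dz":0,"gripper":1},{"wx":0,"wy":0,"wz":-28,"dx":0,"dy":0,"dz":0,"gripper":1},{"wx":0,"wy":0,"wz":-30,"dx":0,"dy":0,"dz":0,"gripper":1},{"wx":0,"wy":0,"wz":-30,"dx":0,"dy":0,"dz":0,"gripper":1}])

```text
t: 25.07
tcp_pos: [0.5218, 0.0215, 0.0902]
tcp_rot: [[-0.09, 0.996, 0.003], [0.996, 0.09, -0.001], [-0.001, 0.003, -1.0]]
ft_force: [-2.2, 0.8, 7.8]
gripper_width: 0.106
grasp_force: 42.6
```

Emit:
servo_tool(moves=[{"wx":0,"wy":0,"wz":0,"dx":0,"dy":0,"dz":0,"gripper":0.5},{"wx":0,"wy":0,"wz":0,"dx":0,"dy":0,"dz":0,"gripper":0.5},{"wx":0,"wy":0,"wz":0,"dx":0,"dy":0,"dz":0,"gripper":0.5},{"wx":0,"wy":0,"wz":0,"dx":0,"dy":0,"dz":4,"gripper":0.5},{"wx":0,"wy":0,"wz":0,"dx":0,"dy":0,"dz":8,"gripper":0.5},{"wx":0,"wy":0,"wz":1.5,"dx":-1.2,"dy":9.1,"dz":8,"gripper":0.5},{"wx":0,"wy":0,"wz":1.5,"dx":-1.2,"dy":9.1,"dz":8,"gripper":0.5},{"wx":0,"wy":0,"wz":1.5,"dx":-1.2,"dy":9.1,"dz":8,"gripper":0.5},{"wx":0,"wy":0,"wz":1.5,"dx":-1.2,"dy":9.1,"dz":8,"gripper":0.5}])

```text
t: 25.82
tcp_pos: [0.5083, 0.1147, 0.1686]
tcp_rot: [[-0.121, 0.993, 0.0], [0.993, 0.121, 0.0], [0.0, 0.0, -1.0]]
ft_force: [1.1, 0.0, 0.0]
gripper_width: 0.5
grasp_force: 0.0
```

```bash
python3 w.py .095 .13; python3 e.py | grep -v \\[
```

```text
tcp [0.5087 0.1132 0.1685] yaw(y) 6.9 w 0.498 t 25.8667
[309 206  28  26 679] [510. 115.] [20. 13.] 6.6 zmax 0.121
[316 289  13  50 561] [521.  27.] [10. 39.] 5.3 zmax 0.113
lid z front/back nan nan
  return _methods._mean(a, axis=axis, dtype=dtype,
  ret = ret.dtype.type(ret / rcount)
```

Emit:
servo_tool(moves=[{"wx":0,"wy":0,"wz":0,"dx":0.1,"dy":0.1,"dz":-4,"gripper":0.5},{"wx":0,"wy":0,"wz":0,"dx":0.1,"dy":0.1,"dz":-6.5,"gripper":0.5},{"wx":0,"wy":0,"wz":0,"dx":0.1,"dy":0.1,"dz":-6.9,"gripper":0.5},{"wx":0,"wy":0,"wz":0,"dx":0.1,"dy":0.1,"dz":-6.9,"gripper":1},{"wx":0,"wy":0,"wz":0,"dx":0.1,"dy":0.1,"dz":-6.9,"gripper":1},{"wx":0,"wy":0,"wz":0,"dx":0.1,"dy":0.1,"dz":-6.9,"gripper":1},{"wx":0,"wy":0,"wz":0,"dx":0.1,"dy":0.1,"dz":-6.9,"gripper":1}])

```text
t: 26.65
tcp_pos: [0.5108, 0.1132, 0.1009]
tcp_rot: [[-0.117, 0.993, 0.003], [0.993, 0.117, -0.0], [-0.001, 0.003, -1.0]]
ft_force: [2.7, -1.8, -0.8]
gripper_width: 0.222
grasp_force: 42.9
```

Emit:
servo_tool(moves=[{"wx":0,"wy":0,"wz":0,"dx":0.1,"dy":-0.8,"dz":0,"gripper":1},{"wx":0,"wy":0,"wz":0,"dx":0.2,"dy":-1.6,"dz":0,"gripper":1},{"wx":0,"wy":0,"wz":0,"dx":0.3,"dy":-2.4,"dz":0,"gripper":1},{"wx":0,"wy":0,"wz":0,"dx":0.4,"dy":-3.2,"dz":0,"gripper":1},{"wx":0,"wy":0,"wz":0,"dx":0.5,"dy":-4.0,"dz":0,"gripper":1},{"wx":0,"wy":0,"wz":0,"dx":0.55,"dy":-4.6,"dz":0,"gripper":1},{"wx":0,"wy":0,"wz":0,"dx":0.6,"dy":-5.0,"dz":0,"gripper":1},{"wx":0,"wy":0,"wz":0,"dx":0.6,"dy":-5.1,"dz":0,"gripper":1},{"wx":0,"wy":0,"wz":0,"dx":0.6,"dy":-5.1,"dz":0,"gripper":1}])

```text
t: 27.4
tcp_pos: [0.5162, 0.0665, 0.1007]
tcp_rot: [[-0.116, 0.993, 0.002], [0.993, 0.116, 0.009], [0.009, 0.003, -1.0]]
ft_force: [1.5, 32.3, 7.3]
gripper_width: 0.218
grasp_force: 44.0
```

Emit:
servo_tool(moves=[{"wx":0,"wy":0,"wz":0,"dx":-0.05,"dy":0.4,"dz":0,"gripper":0.5},{"wx":0,"wy":0,"wz":0,"dx":-0.05,"dy":0.4,"dz":0,"gripper":0.5},{"wx":0,"wy":0,"wz":0,"dx":-0.05,"dy":0.4,"dz":0,"gripper":0.5},{"wx":0,"wy":0,"wz":0,"dx":0,"dy":0.4,"dz":4,"gripper":0.5},{"wx":0,"wy":0,"wz":0,"dx":0,"dy":0.4,"dz":8,"gripper":0.5},{"wx":0,"wy":0,"wz":0,"dx":0,"dy":0.4,"dz":14,"gripper":0.5},{"wx":0,"wy":0,"wz":0,"dx":0,"dy":0.4,"dz":14,"gripper":0.5},{"wx":0,"wy":0,"wz":0,"dx":0,"dy":0.4,"dz":14,"gripper":0.5}])

```text
t: 28.07
tcp_pos: [0.5174, 0.0656, 0.2442]
tcp_rot: [[-0.117, 0.993, 0.008], [0.993, 0.117, -0.001], [-0.002, 0.008, -1.0]]
ft_force: [0.1, 0.4, -0.4]
gripper_width: 0.498
grasp_force: 0.0
```

```bash
python3 w.py .095 .13; python3 e.py
```

```text
tcp [0.5165 0.0657 0.2413] yaw(y) 6.7 w 0.497 t 28.1167
[308 180  20  19 362] [515.  69.] [20. 14.] 5.6 zmax 0.121
[313 208  10  47 452] [521.  22.] [10. 47.] 6.6 zmax 0.113
wing_grip 0.77 [233. 321.] [0.5228 0.0248 0.1114]
wing_grip 0.6 [188. 319.] [0.5152 0.0734 0.1197]
slide_grip 0.65 [189. 318.] [0.5143 0.0726 0.1199]
lid_front_edge 0.73 [228. 284.] [0.4818 0.0139 0.082 ]
lid z front/back 0.08159721835364897 0.0815764732323333
[-0.098  0.296  1.499 -0.     1.346 -0.215] [0.51582595 0.06589025 0.23944497] [ 0.82601048  0.01297574 -0.22832249]
```

View pics/knob.png

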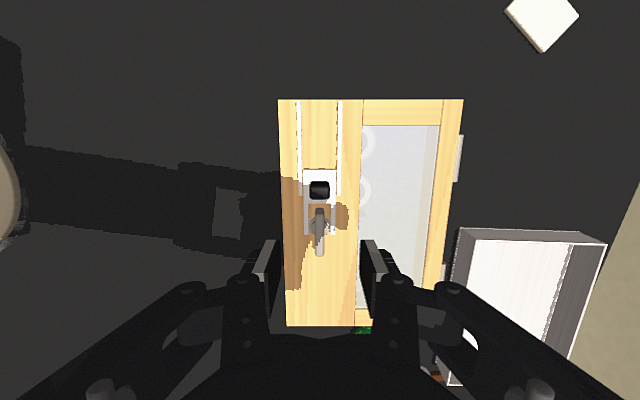

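The slide grip at px (189,318) is now about 48 mm from the knob, which is its end stop. Its fork straddles the blade at (233,320), the blade lies along y, and the lid is flat at z = 82 mm.

```bash
python3 -c "
from h import *
print(ticket.finish_job())"
```

```text
the job is handed in; nothing more can be done
None
```

The job is handed in, with no verdict returned: all four specimens found (one geode, two halves, the ore block) are on the chest floor, the lid is closed, the knob is at its stop and the slide lock is at its end stop.

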